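# Unlock the bowl cutter and take off its bayonet lid

## Robot

A 6-joint arm with a two-finger parallel gripper is mounted at the origin on the work surface. World frame = base frame: x ahead of the robot, y to its left, z up, the work surface at z = 0. Lengths are in m, angles in rad, forces in N, time in s.
With the tool pointing down it reaches from about 0.425 to 1.125 m from the base axis. Payload 14.9 kg.
Tool frame: the origin (TCP) lies midway between the tips of the shut fingers; the grasp point (between the pads) lies robot.grasp_offset behind it (robot.grasp_offset is the distance from the TCP to the grasp point, in m); z points along the fingers, y is the direction in which the jaws open and shut (so a half turn about z gives the same grasp; the last joint's range is limited). The gripper opens to 91 mm and grips with 3 to 60 N. Pads are 32 mm wide; open, the fingers measure 118 mm over their backs; the gripper's body (76 mm by 178 mm) begins 60 mm behind the grasp point.
Start: joints at [-1.315, 0.379, 1.734, -0, 1.028, -0.033], TCP at [0.199, -0.671, 0.214] pointing down, gripper open.
Joint ranges: [-2.77, 2.77], [-0.74, 2.19], [0, 2.66], [-1.06, 4.2], [0.31, 2.87], [-3.08, 3.08]. Speed limits (rad/s): [1.89, 1.89, 2.39, 3.14, 3.14, 3.14].

## Interface

Orientations are given as a unit quaternion [w, x, y, z].
In Python, from station import robot gives the robot as it stands.
- The arm moves only by the tool arm_command, never from a script. Its argument "commands" is a list of rows, each an object with "fingers": the closure in counts, from 0 (fully open) to 255 (shut); "offset": the shift along the tool's x, y, z in mm, a list of three; "turn": the turn, a rotation vector about the tool's x, y, z in degrees, a list of three. In form: [{"fingers": fingers, "offset": [x, y, z], "turn": [rx, ry, rz]}, ...]. A call has 1 to 12 rows; each row shifts and turns the commanded pose from where the row before left it, along the tool's axes as they then stand; what a row does not reach is not made up. A row lasts 1/10 s, in which the tool goes at most 50 mm and 8.59 degrees, less where a joint would pass 70% of its speed; a pose out of reach is approached as far as the arm can. A call is refused whole if a number of a shift passes 50 or a number of a turn 8.59, either way. A call with a gripper value outside its range is refused whole. The fingers move at their own pace and stop on an object; "force" is the grip in N (left out, the last holds). Time passes only in rows, so rows that do not move let the fingers close. It gives the time, the measured TCP pose, the force and the opening at its end, in the units of the state.
- robot.read_state(): the state, without advancing time (a new reading comes with each control period).
- robot.camera(name): name is "side" or "top" or "wrist"; returns the picture (420x560x3 uint8, red, green, blue); there is no depth.
- robot.calibration(name): a dict with "fx", "fy", "cx", "cy" (pixels), "R" (3x3) and "t" (3): a world point X has camera coordinates R X + t. Camera axes: x right, y down, z forward; pixel columns grow to the right and rows downward; lengths in m; the calibration is good to about 2 mm. A picture is of the moment at which its call begins: read the wrist's pose just before it. calibration takes no time and is no camera call; for the wrist camera it gives the pose at the moment of the call.
- robot.sign_off(): hands the job in, once; it reports no verdict.
Trained networks look in the newest picture that a camera, given by its name, has taken for a name from the list of things; names that differ only in an ending like _2 or _b are one class to them, and where a whole thing is asked for, a point or a joint stands for the part that bears it (a point fixed in the world has none). Each returns a list of dicts, best first, with "p" (0 to 1); they miss things now and then, are a little off and sometimes report something else, mostly with a low value. They report only what shows in the picture. A call takes as long as a camera call.
- robot.find_in(camera, query): "xy" ([column, row] in pixels, amid what is visible of it).
- robot.silhouettes(camera, query): "mask" (420x560 bool, what is visible of it) and "xy" ([column, row] in pixels, amid what is visible of it).
The state is a dict: "time_s": time; "q": joint angles; "dq": joint speeds; "tau": joint torques, N m; "tool_pos": TCP position; "ee_rot": TCP orientation; "ft_force": force on the tool from outside, world axes, zero at the start; "moment": the same for the moment, N m; "width": finger opening in m.
Only numpy, scipy, OpenCV 4.12 (cv2) and the standard library are available. Lean on these libraries where they do the work, as an engineer would, in place of code of your own. Each camera call takes 0.05 s, during which the arm holds its last target.

## Task

Open the bowl cutter: push its release button all the way in from above (it stays in), turn the lid anticlockwise as seen from above until you feel it come up against its sprung stop, a little less than a quarter turn, then lift it straight off and set it down gently, handle up, flat in the middle of the empty shallow dark steel tray. Use a light hand: do not lean on the button once it is in, do not wrench the lid or bend the stop by turning on past first contact, and leave the other things on the table where they are.

Things in the scene. Friction and masses are not known exactly. Their poses are not given: they have to be found in the camera images.
- mount: The bowl cutter, bolted down: round white motor base 196 mm across with two dials, steel bowl on top. Origin on the table under the bowl's axis, z up; x points from the axis roughly to the button pillar. A locked lid has its bar and its two lugs along this x axis (within 0.02 rad). More than 40 N between lid and cutter counts as wrenching.
- mount_axis (a point): On the bowl's axis, at the ledge the lid rests on, 140 mm above the table. A flat steel collar round the lid (inner diameter 124, outer 160, top 13 mm above here) overhangs the lid's lugs with 2 mm of play all round. Two opposite slots in it let the lugs out upward; the slots, and the stop tongue (an upright plate) at the end of one, can be seen from above.
- mount_stop (a point): Nominal place of a lug when its turn ends, 67 mm from the axis: the locked lid turned anticlockwise by 1.25 rad. The collar is clamped up to 0.2 rad either way from that (not in the poses). The turn ends on a stiff sprung stop tongue, 4 N per mm, to be felt on one lug. Lugs lift free from 0.05 rad before it; over 12 N (3 mm) bends it.
- release_top (a point): Centre of the top of the release button: black, round, 26 mm across, on a white 46 mm square pillar (154 mm tall) beside the bowl, standing 12 mm proud of it. It slides down 8 mm against about 4 N of friction, then bottoms hard, and stays where left. Its bar blocks a lid lug until it is at least 7 mm in. Not more than 30 N on it.
- release (a joint): How far the release button is pushed in (m): 0 is out (starts 0 to 1 mm), 0.008 fully in.
- lid_grip (a point): Centre of the black bar handle on the cutter's loose steel lid, on its axis, 33 mm above its underside. Bar 80 (lid x) by 22 (lid y) mm, 42 tall, upright on the disc (119 mm across, 12 thick). Two lugs at the disc's bottom edge, 20 wide, 6 thick, along lid x, 142 mm over both. z up. Mass 0.27 to 0.53 kg.
- tray: Shallow open dark steel tray, fixed, 270 (its x) by 250 (its y) mm outside, 25 mm tall, wall and floor about 4 mm. Origin at the centre of its underside; the inner floor is 4 mm above the table. Set the lid in without a thump (60 N at most). It lies to one side of the robot's forward line, the cutter to the other; which side varies.
- cup0: Small black dessert cup, 48 mm across, 38 mm tall, a bystander to be left alone; origin at its underside (may be moved by at most 30 mm).
- cup1: Another such cup, a bystander to be left alone; origin at its underside (may be moved by at most 30 mm).
- cup2: Another such cup, a bystander to be left alone; origin at its underside (may be moved by at most 30 mm).
- spatula: Spatula lying on the table, a bystander to be left alone; origin at its underside (may be moved by at most 30 mm).
- bottle: White squeeze bottle, 56 mm across, 150 mm tall, a bystander to be left alone; origin at its underside (may be moved by at most 30 mm).
- pan: Small open steel pan, 160 x 100 x 60 mm, a bystander to be left alone; origin at its underside (may be moved by at most 30 mm).

How it is judged:
By the outcome, as a careful person would: the job done as asked, in the order asked, and still so for the second after the job is handed in, with the robot touching nothing.
It also fails if it takes over 72 s, if anything falls off the work surface, if the arm or the gripper's body presses on something with over 40 N, if the wrist force passes 120 N, or if a joint passes its speed limit or range.

## Working session

There is one attempt and no reset: what is moved stays moved. The work goes in short steps, Python scripts to look and compute and a tool call to move; the robot and the scene stay as the last step left them, time stands still between calls to the robot, and variables do not carry over. Pictures are saved under pics/ and viewed, and the job is handed in when it is done.

Besides the shell and the picture viewer there is one more tool, called after ">>>" as name([rows], argument=value, ...), one row to a line, values as JSON. arm_command: Moves the arm, as the interface text tells. Its arguments: {"type":"object","properties":{"commands":{"type":"array","items":{"type":"object","properties":{"fingers":{"type":"number"},"offset":{"type":"array","items":{"type":"number"}},"turn":{"type":"array","items":{"type":"number"}}}}},"force":{"type":"number"}},"required":["commands"]}

```bash
ls; mkdir -p pics; python3 - <<'E'
from station import robot
import cv2,numpy as np
np.set_printoptions(precision=4,suppress=True)
s=robot.read_state(); print(s); print(robot.grasp_offset)
for n in ["side","top","wrist"]:
    im=robot.camera(n); cv2.imwrite(f"pics/{n}0.png",im[:,:,::-1])
    c=robot.calibration(n); print(n,c)
E
```

```text
pics
{'time_s': 0.0, 'q': array([-1.3153,  0.3794,  1.7348, -0.    ,  1.0285, -0.0333]), 'dq': array([ 0.0002, -0.0005, -0.0007, -0.0007, -0.0007, -0.0018]), 'tau': array([ -0.0066, -76.3728, -43.4371,   0.0647,   0.0425,  -0.0001]), 'tool_pos': array([ 0.1992, -0.6706,  0.2133]), 'ee_rot': array([-0.0006,  0.9896,  0.1439, -0.0001]), 'ft_force': array([ 0.0073, -0.3007,  0.048 ]), 'moment': array([-0.0516,  0.0062,  0.0245]), 'width': 0.09170232776479849}
0.0188
side {'fx': 458.0698441575976, 'fy': 458.0698441575976, 'cx': 282.26312730151477, 'cy': 214.7183432482057, 'R': array([[ 0.9987, -0.05  ,  0.0064],
       [-0.0326, -0.7378, -0.6742],
       [ 0.0384,  0.6731, -0.7385]]), 't': array([-0.5115,  0.0952,  1.2993])}
top {'fx': 418.14370193385236, 'fy': 418.14370193385236, 'cx': 274.67097385928804, 'cy': 218.56379143666288, 'R': array([[-0.0186, -0.9998, -0.0052],
       [-0.9849,  0.0192, -0.1721],
       [ 0.1722,  0.0019, -0.9851]]), 't': array([0.0275, 0.5552, 1.3026])}
wrist {'fx': 322.95603161221015, 'fy': 322.95603161221015, 'cx': 280.9517581711028, 'cy': 206.4509950306854, 'R': array([[ 0.2836, -0.9589, -0.0016],
       [-0.9299, -0.2755,  0.2437],
       [-0.2342, -0.0676, -0.9698]]), 't': array([-0.6996, -0.0266,  0.3908])}
```

View pics/side0.png

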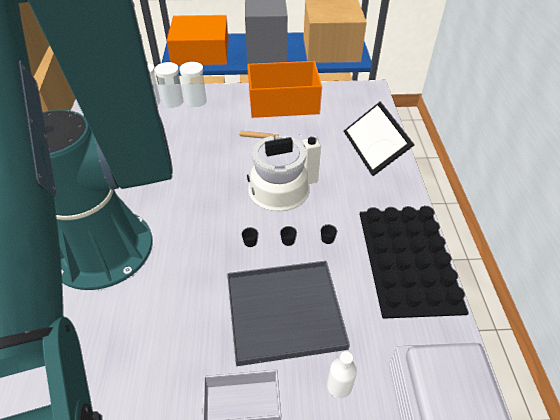

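View pics/top0.png

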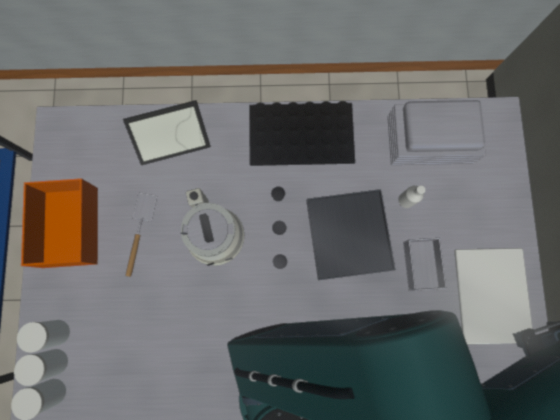

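View pics/wrist0.png

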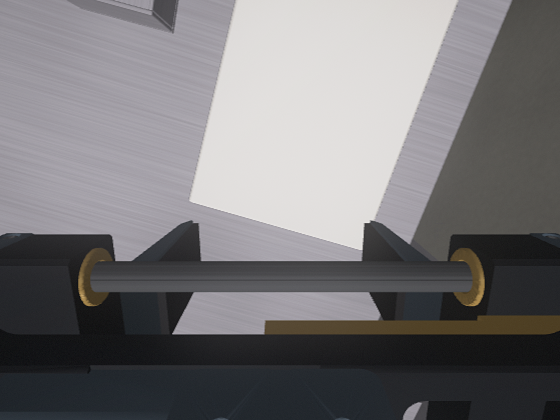

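The side view shows the cutter at (279,175) with its button pillar at (312,150). The tray is at (287,310) and the cups are in a row at y≈235. In the top view the cutter is at (210,230), the button at (194,196) and the tray at (350,235).

```bash
cat > h.py <<'E'
from station import robot
import cv2,numpy as np
from scipy.spatial.transform import Rotation as Ro
np.set_printoptions(precision=4,suppress=True)
def P(c):
    K=np.array([[c["fx"],0,c["cx"]],[0,c["fy"],c["cy"]],[0,0,1]])
    return K@np.hstack([c["R"],np.reshape(c["t"],(3,1))])
def tri(c1,p1,c2,p2):
    X=cv2.triangulatePoints(P(c1),P(c2),np.array(p1,float).reshape(2,1),np.array(p2,float).reshape(2,1))[:,0]
    X=X[:3]/X[3]
    return X, [np.linalg.norm(proj(c,X)-p) for c,p in ((c1,p1),(c2,p2))]
def proj(c,X):
    x=P(c)@np.append(X,1); return x[:2]/x[2]
def onz(c,p,z):
    d=c["R"].T@np.array([(p[0]-c["cx"])/c["fx"],(p[1]-c["cy"])/c["fy"],1]); o=-c["R"].T@np.array(c["t"])
    return o+d*(z-o[2])/d[2]
E
python3 - <<'E'
from h import *
cs,ct=robot.calibration("side"),robot.calibration("top")
for q in ["release_top","lid_grip","tray","mount"]:
    a=robot.find_in("side",q); b=robot.find_in("top",q)
    print(q,[(x['xy'],round(x['p'],2)) for x in a[:3]],[(x['xy'],round(x['p'],2)) for x in b[:3]])
    if a and b: print(tri(cs,a[0]['xy'],ct,b[0]['xy']))
for q in ["cup0","bottle","pan","spatula"]:
    b=robot.find_in("top",q)
    for x in b[:4]: print(q,round(x['p'],2),x['xy'],onz(ct,x['xy'],0.02))
print(robot.read_state()['time_s'])
a=cv2.imread("pics/top0.png")[170:290,150:300]; b=cv2.imread("pics/side0.png")[120:220,220:345]
cv2.imwrite("pics/topz.png",cv2.resize(a,None,fx=5,fy=5,interpolation=3));cv2.imwrite("pics/sidez.png",cv2.resize(b,None,fx=6,fy=6,interpolation=3))
E
```

```text
release_top [([311.7, 142.3], 0.56)] []
lid_grip [([278.6, 151.7], 0.93), ([312.0, 137.5], 0.74)] [([206.6, 231.2], 0.88)]
(array([0.5078, 0.2199, 0.1514]), [np.float64(1.2072435474138372), np.float64(1.4483740997286616)])
tray [([281.4, 312.7], 0.64), ([314.1, 139.7], 0.63), ([286.1, 233.8], 0.63)] [([350.5, 234.3], 0.85), ([207.6, 228.9], 0.7)]
(array([ 0.5014, -0.2332,  0.006 ]), [np.float64(1.2852955949781666), np.float64(1.1741442642461526)])
mount [([286.1, 181.6], 0.62), ([283.9, 315.1], 0.51)] [([224.5, 232.6], 0.82), ([425.1, 262.6], 0.59)]
(array([0.5224, 0.1778, 0.0674]), [np.float64(3.2938516366812), np.float64(3.813530745351136)])
cup0 0.71 [275.3, 195.5] [0.6385 0.0134 0.02  ]
cup0 0.68 [279.4, 227.8] [0.5295 0.002  0.02  ]
cup0 0.46 [280.6, 260.2] [0.4232 0.0003 0.02  ]
bottle 0.71 [409.8, 196.0] [ 0.628  -0.4336  0.02  ]
pan 0.69 [423.2, 262.6] [ 0.4067 -0.4605  0.02  ]
pan 0.26 [220.7, 243.8] [0.4803 0.1948 0.02  ]
spatula 0.58 [137.2, 214.0] [0.5848 0.4718 0.02  ]
0.75
```

View pics/topz.png

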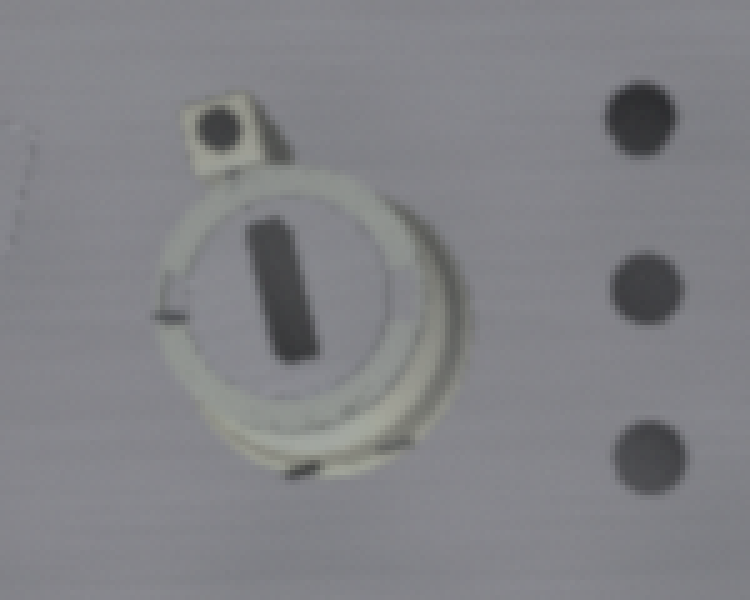

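View pics/sidez.png

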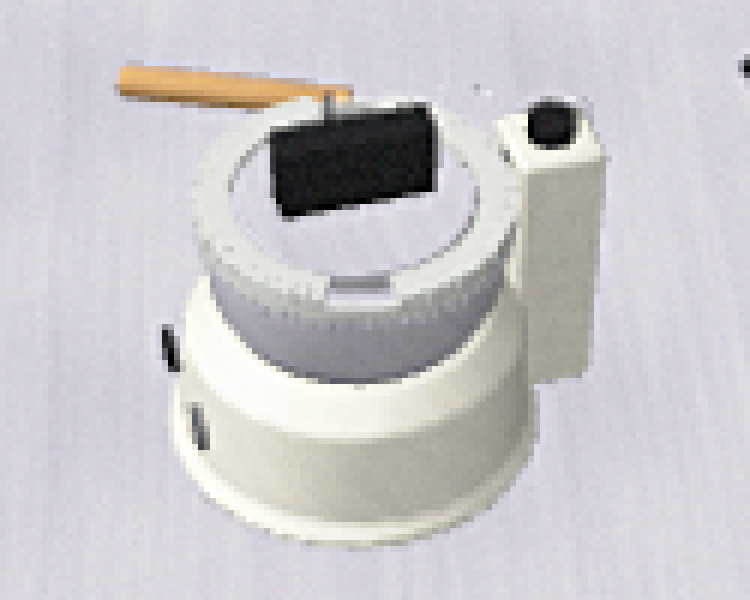

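```bash
python3 - <<'E'
from h import *
cs,ct,cw=[robot.calibration(n) for n in("side","top","wrist")]
T=lambda x,y:[150+x/5-.4,170+y/5-.4]; S=lambda x,y:[220+x/6-.42,120+y/6-.42]
print("button",tri(cs,S(551,118),ct,T(219,128)), onz(ct,T(219,128),.166))
print("bar near/far top", onz(ct,T(265,222),.194),onz(ct,T(295,358),.194))
# bar top corners in side: (270,128),(432,104),(front edge only)
a,b=onz(ct,T(268,220),.194),onz(ct,T(298,358),.194); m=(a+b)/2; print("bar mid",m,"len",np.linalg.norm(a-b),"yaw",np.arctan2(*(a-b)[1::-1]))
print("tongue",onz(ct,T(170,317),.155),"slots",onz(ct,T(172,292),.153),onz(ct,T(402,292),.153))
print("collar L R T B",onz(ct,T(160,290),.153),onz(ct,T(425,290),.153),onz(ct,T(285,165),.153))
st=robot.read_state(); Rt=Ro.from_quat(st['ee_rot'],scalar_first=True).as_matrix()
C=-cw['R'].T@cw['t']; print("cam in tool",Rt.T@(C-st['tool_pos']), "\n",cw['R']@Rt, Rt)
ms=robot.silhouettes("top","tray")
for q in ms[:3]:
    m=q['mask']; print(q['p'],m.sum()); c=max(cv2.findContours(m.astype('uint8'),0,2)[0],key=cv2.contourArea); r=cv2.minAreaRect(c); bp=cv2.boxPoints(r); w=np.array([onz(ct,p,.025) for p in bp]); print(w,w.mean(0),np.linalg.norm(np.diff(w,axis=0),axis=1))
E
```

```text
button (array([0.6111, 0.2574, 0.1654]), [np.float64(0.15248612179522558), np.float64(0.18483521062815042)]) [0.6104 0.2572 0.166 ]
bar near/far top [0.5476 0.2242 0.194 ] [0.4683 0.2062 0.194 ]
bar mid [0.5085 0.2135 0.194 ] len 0.08243042030066482 yaw 0.22009696302471982
tongue [0.4989 0.2867 0.155 ] slots [0.5141 0.2863 0.153 ] [0.5115 0.1497 0.153 ]
collar L R T B [0.5155 0.2934 0.153 ] [0.5124 0.1361 0.153 ] [0.5899 0.2199 0.153 ]
cam in tool [ 0.0686  0.0005 -0.1709] 
 [[-0.0012  1.      0.0007]
 [-0.9698 -0.001  -0.2438]
 [-0.2438 -0.001   0.9698]] [[ 0.9586  0.2848 -0.    ]
 [ 0.2848 -0.9586  0.0001]
 [ 0.     -0.0001 -1.    ]]
0.74 6191
[[ 0.6245 -0.0859  0.025 ]
 [ 0.6583 -0.3397  0.025 ]
 [ 0.3872 -0.3623  0.025 ]
 [ 0.3555 -0.1169  0.025 ]] [ 0.5064 -0.2262  0.025 ] [0.256  0.2721 0.2474]
```

The button triangulates to z = 0.165 and the bar length comes to 82 mm, so both agree with the text. Next I move to a viewing place above the cutter.

>>> arm_command([
  {"fingers":0,"offset":[0,0,-40],"turn":[0,0,0]},
  {"fingers":0,"offset":[0,0,-40],"turn":[0,0,0]},
  {"fingers":0,"offset":[10,-8,-40],"turn":[0,0,0]},
  {"fingers":0,"offset":[36,-30,0],"turn":[0,0,0]},
  {"fingers":0,"offset":[36,-30,0],"turn":[0,0,0]},
  {"fingers":0,"offset":[36,-30,0],"turn":[0,0,0]},
  {"fingers":0,"offset":[36,-30,0],"turn":[0,0,0]},
  {"fingers":0,"offset":[36,-30,0],"turn":[0,0,0]},
  {"fingers":0,"offset":[36,-30,0],"turn":[0,0,0]},
  {"fingers":0,"offset":[36,-30,0],"turn":[0,0,0]},
  {"fingers":0,"offset":[36,-30,0],"turn":[0,0,0]},
  {"fingers":0,"offset":[36,-30,0],"turn":[0,0,0]},
], force=30)

```text
time_s: 2.0
tool_pos: [0.4411, -0.3077, 0.3342]
ee_rot: [0.0, 0.99, 0.144, 0.0]
ft_force: [0.1, -0.3, 0.4]
width: 0.0914
```

>>> arm_command([
  {"fingers":0,"offset":[15,-44,0],"turn":[0,0,0]},
  {"fingers":0,"offset":[15,-44,0],"turn":[0,0,0]},
  {"fingers":0,"offset":[15,-44,0],"turn":[0,0,0]},
  {"fingers":0,"offset":[15,-44,0],"turn":[0,0,0]},
  {"fingers":0,"offset":[15,-44,0],"turn":[0,0,0]},
  {"fingers":0,"offset":[15,-44,0],"turn":[0,0,0]},
  {"fingers":0,"offset":[15,-44,0],"turn":[0,0,0]},
  {"fingers":0,"offset":[15,-44,0],"turn":[0,0,0]},
  {"fingers":0,"offset":[15,-44,0],"turn":[0,0,0]},
  {"fingers":0,"offset":[15,-44,0],"turn":[0,0,0]},
  {"fingers":0,"offset":[14,-42,0],"turn":[0,0,4]},
  {"fingers":0,"offset":[0,0,0],"turn":[0,0,0]},
])

```text
time_s: 3.2
tool_pos: [0.4601, 0.2032, 0.334]
ee_rot: [-0.0, 0.994, 0.11, 0.0]
ft_force: [0.9, -1.2, 0.3]
width: 0.0911
```

```bash
python3 - <<'E'
from h import *
s=robot.read_state(); print(s['q'],s['tool_pos'],s['ee_rot'],s['ft_force'],s['moment'])
c=robot.calibration("wrist"); im=robot.camera("wrist"); cv2.imwrite("pics/w1.png",im[:,:,::-1])
np.save("w1.npy",c,allow_pickle=True)
print(proj(c,[.6107,.2573,.1655]),proj(c,[.509,.2137,.194]))
E
```

```text
[ 0.3692 -0.0767  2.0312  0.0006  1.1866  1.7196] [0.4601 0.2032 0.334 ] [-0.0003  0.9939  0.1099  0.0001] [ 0.9338 -1.2256  0.3183] [ 0.0027 -0.0146 -0.028 ]
[259.9123  27.6695] [281.3775 145.573 ]
```

View pics/w1.png

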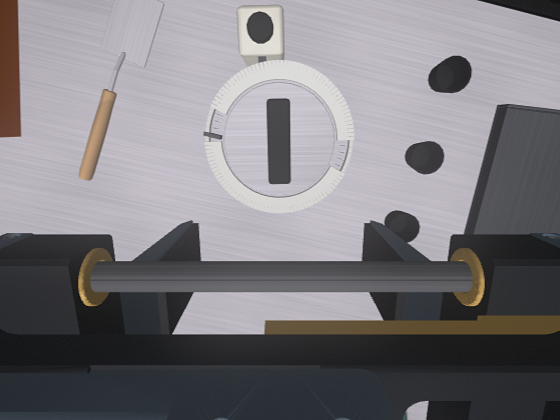

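The wrist view shows the button at (260,27), the bar with its mid near (279,142), and the collar ring. The stop tongue is at (212,135), and the slots are at (218,122) and (340,155). I shift sideways for a second view and shut the fingers on the way.

>>> arm_command([
  {"fingers":255,"offset":[20,-40,20],"turn":[0,0,0]},
  {"fingers":255,"offset":[20,-40,20],"turn":[0,0,0]},
  {"fingers":255,"offset":[0,0,0],"turn":[0,0,0]},
  {"fingers":255,"offset":[0,0,0],"turn":[0,0,0]},
])

```text
time_s: 3.65
tool_pos: [0.4819, 0.2855, 0.2933]
ee_rot: [0.0, 0.994, 0.11, -0.001]
ft_force: [-0.5, 0.1, -0.1]
width: 0.0618
```

```bash
python3 - <<'E'
from h import *
s=robot.read_state(); print(s['tool_pos'],s['dq'],s['width'])
c=robot.calibration("wrist"); im=robot.camera("wrist"); cv2.imwrite("pics/w2.png",im[:,:,::-1])
np.save("w2.npy",c,allow_pickle=True)
print(proj(c,[.6107,.2573,.1655]),proj(c,[.509,.2137,.194]))
a=cv2.imread("pics/w1.png")[0:220,190:370]; cv2.imwrite("pics/w1z.png",cv2.resize(a,None,fx=2.7,fy=2.7,interpolation=3)[:594]) if 0 else cv2.imwrite("pics/w1z.png",cv2.resize(a[:150],None,fx=4,fy=4,interpolation=3))
E
```

```text
[0.4819 0.2855 0.2933] [-0.0204 -0.0338  0.0051  0.0003  0.0038 -0.0021] 0.06184014989115357
[345.4868  63.741 ] [369.6817 194.735 ]
```

View pics/w2.png

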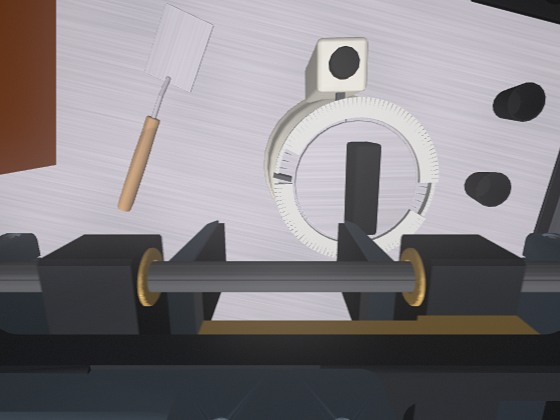

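View pics/w1z.png

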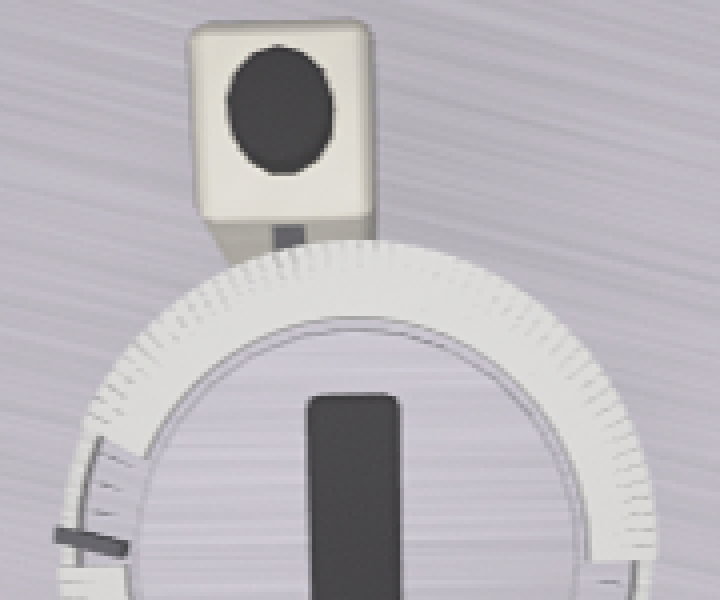

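```bash
cat > fit.py <<'E'
from h import *
from scipy.optimize import least_squares
W=[np.load(f"w{i}.npy",allow_pickle=True).item() for i in (1,2)]
ct=robot.calibration("top")
I=[cv2.imread(f"pics/{n}.png") for n in("w1","w2","top0")]
def blob(im,seed,th=100):
    m=(im.max(2)<th).astype('uint8'); n,l=cv2.connectedComponents(m); return (l==l[seed[1],seed[0]]).astype('uint8')
def feats(cont):
    M=cv2.moments(cont); cx,cy=M['m10']/M['m00'],M['m01']/M['m00']
    return np.array([cx,cy,M['mu20']/M['m00']/8,M['mu11']/M['m00']/8,M['mu02']/M['m00']/8])
def mfeat(m):
    c=max(cv2.findContours(m,0,1)[0],key=cv2.contourArea).astype('float32'); 
    M=cv2.moments(m,True); cx,cy=M['m10']/M['m00'],M['m01']/M['m00']
    return np.array([cx,cy,M['mu20']/M['m00']/8,M['mu11']/M['m00']/8,M['mu02']/M['m00']/8])
def hull(c,pts): return feats(cv2.convexHull(np.array([proj(c,p) for p in pts],'float32')))
th=np.linspace(0,2*np.pi,60,endpoint=False)
def but(p): return np.array([[p[0]+.013*np.cos(t),p[1]+.013*np.sin(t),z] for t in th for z in (p[2],.154)])
def bar(p):
    cy,sy=np.cos(p[3]),np.sin(p[3]); return np.array([[p[0]+cy*a-sy*b,p[1]+sy*a+cy*b,p[2]+d] for a in(-.04,.04) for b in (-.011,.011) for d in(0,-.042)])
E
python3 - <<'E'
from fit import *
s=[(260,27),(345,63)]
B=[blob(I[i],s[i]) for i in (0,1)]; print([b.sum() for b in B])
for sel in ([0],[1],[0,1]):
    r=least_squares(lambda p:np.concatenate([hull(W[i],but(p))-mfeat(B[i]) for i in sel]),[.61,.257,.165]); print("button",r.x,r.fun)
b0=blob(I[0],(279,141)); bt=blob(I[2],(206,228)); print(b0.sum(),bt.sum())
r=least_squares(lambda p:hull(W[0],bar(p))-mfeat(b0),[.509,.2137,.194,.22]);print("bar w1",r.x,r.fun)
r=least_squares(lambda p:hull(W[0],bar([p[0],p[1],.194,p[2]]))-mfeat(b0),[.509,.2137,.22]);print("bar w1",r.x,r.fun)
r=least_squares(lambda p:np.concatenate([hull(W[0],bar(p))-mfeat(b0),hull(ct,bar(p))-mfeat(bt)]),[.509,.2137,.194,.22]);print("bar w1+top",r.x,r.fun)
# bar corners in w2 vs prediction
print(np.array([proj(W[1],p) for p in bar(r.x)]))
# collar from w1: tongue
print("tongue",[onz(W[0],p,.157)[:2] for p in [(190+55/4-.4,535/4-.4),(190+128/4-.4,548/4-.4)]])
E
```

```text
[np.uint64(642), np.uint64(766)]
button [0.6131 0.2584 0.1597] [ 0.035   0.0184  0.4159 -0.0846 -0.0891]
button [0.6131 0.2579 0.1592] [ 0.0278  0.0153  0.2276  0.2767 -0.0112]
button [0.613  0.2582 0.1599] [ 0.2669  0.1249  0.4242 -0.0811 -0.0541 -0.1437 -0.0959  0.3191  0.2237
  0.0914]
1867 245
bar w1 [0.5112 0.2171 0.1893 0.2177] [-0.0757  0.1716  0.4323 -0.9942  0.6784]
bar w1 [0.5116 0.2166 0.2211] [ 0.5318  0.1056  0.6015 -0.7921  2.9829]
bar w1+top [0.5103 0.2155 0.1916 0.2191] [ 1.3491  1.5942  0.5015 -0.978   1.4612  0.5749 -0.1915  0.0983 -0.0083
  0.6755]
[[376.7416 236.2218]
 [364.8758 222.4076]
 [352.0544 236.2293]
 [343.2484 222.4144]
 [383.7126 145.0075]
 [370.1744 142.3388]
 [357.2195 145.0173]
 [347.1735 142.3473]]
tongue [array([0.5014, 0.2961]), array([0.5022, 0.2767])]
```

Fitted over both wrist views, the button top is at about (0.612, 0.258) and the bar at about (0.511, 0.216) with yaw 0.219. Now I move over the button.

>>> arm_command([
  {"fingers":255,"offset":[40,18,0],"turn":[0,0,0]},
  {"fingers":255,"offset":[40,18,0],"turn":[0,0,0]},
  {"fingers":255,"offset":[40,18,0],"turn":[0,0,0]},
  {"fingers":255,"offset":[0,0,35],"turn":[0,0,0]},
  {"fingers":255,"offset":[0,0,35],"turn":[0,0,0]},
  {"fingers":255,"offset":[0,0,30],"turn":[0,0,0]},
  {"fingers":255,"offset":[0,0,0],"turn":[0,0,0]},
  {"fingers":255,"offset":[0,0,0],"turn":[0,0,0]},
])

```text
time_s: 4.5
tool_pos: [0.6113, 0.2585, 0.1954]
ee_rot: [-0.0, 0.994, 0.109, 0.0]
ft_force: [-0.0, -0.2, 0.4]
width: 0.0002
```

```bash
python3 - <<'E'
from h import *
s=robot.read_state(); print(s['tool_pos'],s['ft_force'],s['moment'],s['width'])
im=robot.camera("side"); cv2.imwrite("pics/s3.png",cv2.resize(im[80:240,200:380,::-1],None,fx=3.5,fy=3.5,interpolation=3))
E
```

```text
[0.6113 0.2585 0.1954] [-0.0469 -0.1604  0.4207] [ 0.045  -0.0179  0.0146] 0.00019612774475929863
```

View pics/s3.png

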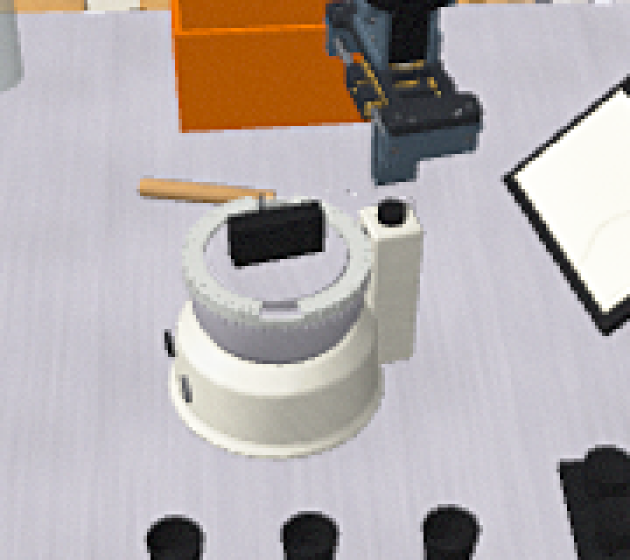

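The side view shows the shut fingers directly above the button. I descend.

>>> arm_command([
  {"fingers":255,"offset":[0,0,12],"turn":[0,0,0]},
  {"fingers":255,"offset":[0,0,11],"turn":[0,0,0]},
  {"fingers":255,"offset":[0,0,2],"turn":[0,0,0]},
  {"fingers":255,"offset":[0,0,2],"turn":[0,0,0]},
  {"fingers":255,"offset":[0,0,2],"turn":[0,0,0]},
  {"fingers":255,"offset":[0,0,1],"turn":[0,0,0]},
  {"fingers":255,"offset":[0,0,1],"turn":[0,0,0]},
])

```text
time_s: 5.25
tool_pos: [0.6109, 0.2595, 0.1632]
ee_rot: [-0.0, 0.994, 0.109, 0.0]
ft_force: [-2.1, -0.6, 3.8]
width: 0.0002
```

>>> arm_command([
  {"fingers":255,"offset":[0,0,1],"turn":[0,0,0]},
  {"fingers":255,"offset":[0,0,1],"turn":[0,0,0]},
  {"fingers":255,"offset":[0,0,1],"turn":[0,0,0]},
])

```text
time_s: 5.55
tool_pos: [0.6108, 0.2595, 0.1599]
ee_rot: [-0.0, 0.994, 0.109, 0.0]
ft_force: [-2.1, -0.8, 3.3]
width: 0.0003
```

>>> arm_command([
  {"fingers":255,"offset":[0,0,1],"turn":[0,0,0]},
  {"fingers":255,"offset":[0,0,0.5],"turn":[0,0,0]},
])

```text
time_s: 5.75
tool_pos: [0.6108, 0.2595, 0.1583]
ee_rot: [-0.0, 0.994, 0.109, 0.0]
ft_force: [-2.2, 0.0, 3.9]
width: 0.0006
```

>>> arm_command([
  {"fingers":255,"offset":[0,0,0.5],"turn":[0,0,0]},
])

```text
time_s: 5.85
tool_pos: [0.611, 0.2595, 0.1581]
ee_rot: [-0.0, 0.994, 0.109, 0.0]
ft_force: [-3.9, -1.2, 10.8]
width: 0.0003
```

The force jumped to 10.8 N at z = 0.158, so the button has bottomed. I lift off and move over the lid with the fingers opening.

>>> arm_command([
  {"fingers":255,"offset":[0,0,-30],"turn":[0,0,0]},
  {"fingers":255,"offset":[0,0,-40],"turn":[0,0,0]},
  {"fingers":0,"offset":[-40,7,-20],"turn":[0,0,0]},
  {"fingers":0,"offset":[-40,7,0],"turn":[0,0,0]},
  {"fingers":0,"offset":[-27,7,0],"turn":[0,0,0]},
  {"fingers":0,"offset":[0,0,0],"turn":[0,0,0]},
  {"fingers":0,"offset":[0,0,0],"turn":[0,0,0]},
  {"fingers":0,"offset":[0,0,0],"turn":[0,0,0]},
])

```text
time_s: 6.65
tool_pos: [0.5118, 0.216, 0.2481]
ee_rot: [-0.0, 0.994, 0.109, 0.0]
ft_force: [-0.1, 0.4, -1.2]
width: 0.0457
```

```bash
python3 - <<'E'
from fit import *
s=robot.read_state(); print(s['tool_pos'],s['ft_force'],s['moment'],s['width'])
c=robot.calibration("wrist"); im=robot.camera("wrist"); cv2.imwrite("pics/w4.png",im[:,:,::-1]);np.save("w4.npy",c,allow_pickle=True)
print(np.array([proj(c,p) for p in bar([.511,.216,.194,.219])]))
t=robot.camera("top"); cv2.imwrite("pics/t4.png",t[:,:,::-1])
R=Ro.from_quat(s['ee_rot'],scalar_first=True).as_matrix(); print(R[:,0])
E
```

```text
[0.5118 0.216  0.2481] [-0.1125  0.4467 -1.2201] [-0.0083 -0.0024 -0.0104] 0.04573926406606182
[[295.1792 274.2277]
 [293.1889 253.0074]
 [266.1572 274.2507]
 [268.3074 253.029 ]
 [296.2617 168.8691]
 [293.9602 162.2284]
 [264.7348 168.9056]
 [267.2599 162.2599]]
[0.9761 0.2172 0.0007]
```

View pics/w4.png

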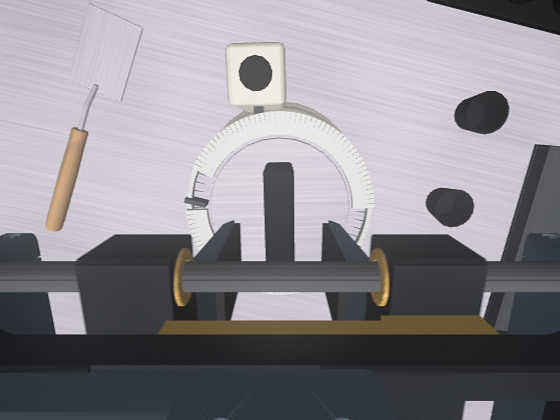

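```bash
python3 - <<'E'
from fit import *
W4=np.load("w4.npy",allow_pickle=True).item(); I4=cv2.imread("pics/w4.png")
r=[]
def fitc(c,im,r0,z,ang,name,x0=(.511,.216)):
    g=cv2.GaussianBlur(im,(3,3),0).astype(float); sig=g[:,:,1]+g[:,:,2]-0.0*g[:,:,0]  # G+R
    sat=(g[:,:,2]-g[:,:,0])  # yellowness R-B: collar white-yellowish vs lilac
    pts=[];rs=np.arange(r0-.006,r0+.0061,.0004)
    for t in ang:
        v=[];
        for q in rs:
            p=proj(c,[x0[0]+q*np.cos(t),x0[1]+q*np.sin(t),z]); v.append(cv2.remap(sat.astype('float32'),np.float32([[p[0]]]),np.float32([[p[1]]]),1)[0,0])
        v=np.array(v); d=np.abs(np.diff(v)); k=d.argmax()
        if d[k]>2: pts.append((t,(rs[k]+rs[k+1])/2))
    pts=np.array(pts)
    f=lambda p:np.hypot(x0[0]+pts[:,1]*np.cos(pts[:,0])-p[0],x0[1]+pts[:,1]*np.sin(pts[:,0])-p[1])-p[2]
    s=least_squares(f,[*x0,r0],loss='soft_l1',f_scale=.0005); print(name,len(pts),s.x,np.median(abs(s.fun)))
A=np.linspace(-np.pi,np.pi,180,endpoint=False)
dd=lambda a:(a+np.pi)%(2*np.pi)-np.pi
ring=[t for t in A if abs(dd(t-1.6))>.3 and abs(dd(t+1.5))>.3]
for c,im,n,an in((W[0],I[0],"w1",ring),(W4,I4,"w4",[t for t in ring if abs(dd(t-.22))<1.1])):
    for z in(.153,): fitc(c,im,.062,z,an,n+"in"); fitc(c,im,.080,z,an,n+"out")
a=I4[90:240,180:380]; cv2.imwrite("pics/w4z.png",cv2.resize(a,None,fx=4,fy=4,interpolation=3))
a=cv2.imread("pics/t4.png")[170:290,150:300]; cv2.imwrite("pics/t4z.png",cv2.resize(a,None,fx=4,fy=4,interpolation=3))
E
```

```text
Traceback (most recent call last):
IndexError: too many indices for array: array is 1-dimensional, but 2 were indexed
```

```bash
cat > coll.py <<'E'
from fit import *
def fitc(c,im,r0,z,ang,name,x0=(.511,.2165),ch=None):
    g=cv2.GaussianBlur(im,(3,3),0).astype('float32')
    sat=(g[:,:,2]-g[:,:,0]) if ch is None else g[:,:,ch]
    pts=[];rs=np.arange(r0-.006,r0+.0061,.0004)
    for t in ang:
        p=np.float32([proj(c,[x0[0]+q*np.cos(t),x0[1]+q*np.sin(t),z]) for q in rs])
        v=cv2.remap(sat,p[None,:,0],p[None,:,1],1)[0]; d=np.abs(np.convolve(v,[1,1,1,0,-1,-1,-1],'valid')); k=d.argmax()
        if d[k]>15: pts.append((t,rs[k+3]))
    pts=np.array(pts)
    f=lambda p:np.hypot(x0[0]+pts[:,1]*np.cos(pts[:,0])-p[0],x0[1]+pts[:,1]*np.sin(pts[:,0])-p[1])-r0
    s=least_squares(f,[*x0],loss='soft_l1',f_scale=.0005); print(name,len(pts),s.x,np.median(abs(s.fun)),np.median(s.fun))
A=np.linspace(-np.pi,np.pi,180,endpoint=False)
dd=lambda a:(a+np.pi)%(2*np.pi)-np.pi
ring=[t for t in A if abs(dd(t-1.6))>.35 and abs(dd(t+1.5))>.35]
E
python3 - <<'E'
from coll import *
W4=np.load("w4.npy",allow_pickle=True).item(); I4=cv2.imread("pics/w4.png")
for c,im,n,an in((W[0],I[0],"w1",ring),(W4,I4,"w4",[t for t in ring if abs(dd(t-.22))<1.1])):
    fitc(c,im,.062,.153,an,n+"in"); fitc(c,im,.080,.153,an,n+"out")
a=I4[90:240,180:380]; cv2.imwrite("pics/w4z.png",cv2.resize(a,None,fx=4,fy=4,interpolation=3))
E
```

```text
w1in 8 [0.5112 0.2166] 0.0007472081247617973 -0.0007472081247617973
w1out 4 [0.5114 0.2171] 0.00021077411715388072 -0.00014397816867912222
w4in 2 [0.5112 0.2169] 9.693596619841927e-12 9.693596619841927e-12
w4out 37 [0.5124 0.2177] 0.0011194347099649088 -0.0001492729242866253
```

View pics/w4z.png

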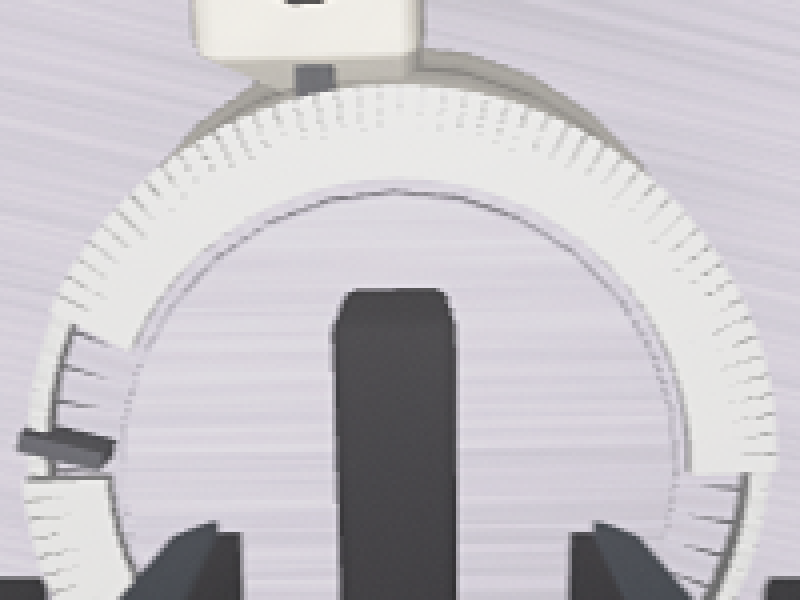

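The wrist crop shows the bar about 1–2 mm toward −tool-y of the finger middle, with the lid concentric in the collar. I correct for that and descend.

>>> arm_command([
  {"fingers":90,"offset":[-0.5,-1.2,25],"turn":[0,0,0]},
  {"fingers":90,"offset":[0,0,30],"turn":[0,0,0]},
  {"fingers":90,"offset":[0,0,20],"turn":[0,0,0]},
  {"fingers":90,"offset":[0,0,10],"turn":[0,0,0]},
  {"fingers":90,"offset":[0,0,3],"turn":[0,0,0]},
  {"fingers":90,"offset":[0,0,0],"turn":[0,0,0]},
])

```text
time_s: 7.35
tool_pos: [0.5106, 0.217, 0.1601]
ee_rot: [-0.0, 0.994, 0.109, 0.0]
ft_force: [0.5, -0.2, 0.5]
width: 0.0589
```

```bash
python3 - <<'E'
from fit import *
s=robot.read_state(); print(s['tool_pos'],s['ft_force'],s['moment'],s['width'],s['q'])
im=robot.camera("side"); cv2.imwrite("pics/s5.png",cv2.resize(im[80:240,200:380,::-1],None,fx=3.5,fy=3.5,interpolation=3))
E
```

```text
[0.5106 0.217  0.1601] [ 0.4887 -0.1838  0.5457] [ 0.0536 -0.0355  0.0741] 0.05893290055728606 [0.3598 0.2272 2.0554 0.     0.8589 1.7115]
```

View pics/s5.png

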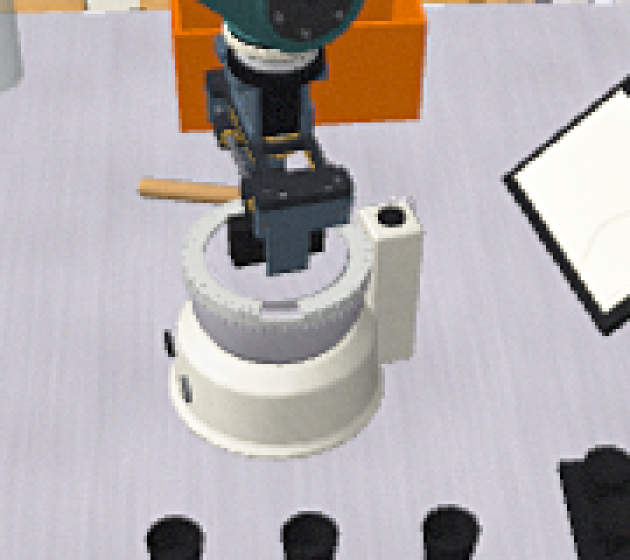

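The fingers straddle the bar, and the button visibly stands in. I close on the bar.

>>> arm_command([
  {"fingers":255,"offset":[0,0,0],"turn":[0,0,0]},
  {"fingers":255,"offset":[0,0,0],"turn":[0,0,0]},
  {"fingers":255,"offset":[0,0,0],"turn":[0,0,0]},
  {"fingers":255,"offset":[0,0,0],"turn":[0,0,0]},
  {"fingers":255,"offset":[0,0,0],"turn":[0,0,0]},
  {"fingers":255,"offset":[0,0,0],"turn":[0,0,0]},
], force=30)

```text
time_s: 8.0
tool_pos: [0.5102, 0.2169, 0.1601]
ee_rot: [-0.0, 0.994, 0.109, 0.0]
ft_force: [-1.4, 1.5, 1.7]
width: 0.0219
```

```bash
python3 - <<'E'
from fit import *
s=robot.read_state(); print(s['tool_pos'],s['ft_force'],s['moment'],s['width'])
E
```

```text
[0.5102 0.2169 0.1601] [-1.4381  1.5263  1.7026] [0.1848 0.1165 0.2515] 0.021875380955120434
```

>>> arm_command([
  {"fingers":255,"offset":[0,0,0],"turn":[0,0,-2]},
  {"fingers":255,"offset":[0,0,0],"turn":[0,0,-3]},
  {"fingers":255,"offset":[0,0,0],"turn":[0,0,-3]},
])

```text
time_s: 8.3
tool_pos: [0.5103, 0.2168, 0.1601]
ee_rot: [-0.0, 0.984, 0.179, 0.0]
ft_force: [-0.2, 1.0, 1.6]
width: 0.0217
```

```bash
cat > st.py <<'E'
from h import *
s=robot.read_state(); R=Ro.from_quat(s['ee_rot'],scalar_first=True).as_matrix()
print(round(s['time_s'],2),s['tool_pos'],s['ft_force'],s['moment'],"w",round(s['width'],4),"yaw",np.arctan2(R[1,0],R[0,0]),"q6",s['q'][5])
E
python3 st.py
```

```text
8.3 [0.5103 0.2168 0.1601] [-0.2352  0.9998  1.5586] [-0.006   0.0843 -0.1587] w 0.0217 yaw 0.3603269792537334 q6 1.5700720344757888
```

>>> arm_command([
  {"fingers":255,"offset":[0,0,0],"turn":[0,0,-4]},
  {"fingers":255,"offset":[0,0,0],"turn":[0,0,-4]},
  {"fingers":255,"offset":[0,0,0],"turn":[0,0,-4]},
  {"fingers":255,"offset":[0,0,0],"turn":[0,0,-4]},
  {"fingers":255,"offset":[0,0,0],"turn":[0,0,-4]},
])

```text
time_s: 8.8
tool_pos: [0.5103, 0.2168, 0.1601]
ee_rot: [-0.0, 0.938, 0.348, 0.0]
ft_force: [-0.7, 0.8, 0.8]
width: 0.0217
```

```bash
python3 st.py
```

```text
8.8 [0.5103 0.2168 0.1601] [-0.684   0.8161  0.8279] [ 0.0135  0.0247 -0.1781] w 0.0217 yaw 0.7101425567909921 q6 1.2202426386341754
```

>>> arm_command([
  {"fingers":255,"offset":[0,0,0],"turn":[0,0,-4]},
  {"fingers":255,"offset":[0,0,0],"turn":[0,0,-4]},
  {"fingers":255,"offset":[0,0,0],"turn":[0,0,-4]},
  {"fingers":255,"offset":[0,0,0],"turn":[0,0,-4]},
  {"fingers":255,"offset":[0,0,0],"turn":[0,0,-4]},
  {"fingers":255,"offset":[0,0,0],"turn":[0,0,-4]},
  {"fingers":255,"offset":[0,0,0],"turn":[0,0,-4]},
])

```text
time_s: 9.5
tool_pos: [0.5103, 0.2168, 0.1601]
ee_rot: [-0.0, 0.826, 0.564, 0.0]
ft_force: [0.2, 0.4, 2.2]
width: 0.0219
```

```bash
python3 st.py; python3 - <<'E'
from h import *
im=robot.camera("side"); cv2.imwrite("pics/s6.png",cv2.resize(im[80:240,200:380,::-1],None,fx=3.5,fy=3.5,interpolation=3))
c=robot.calibration("wrist");im=robot.camera("wrist"); cv2.imwrite("pics/w6.png",im[:,:,::-1]);np.save("w6.npy",c,allow_pickle=True)
E
```

```text
9.5 [0.5103 0.2168 0.1601] [0.217  0.3961 2.1555] [ 0.0168 -0.022  -0.1639] w 0.0219 yaw 1.1988450941651907 q6 0.7315668830937935
```

View pics/w6.png

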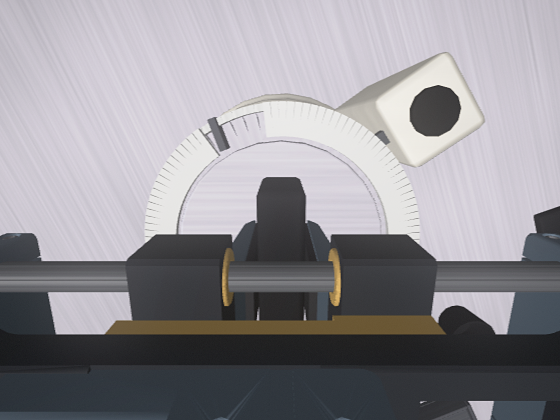

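View pics/s6.png

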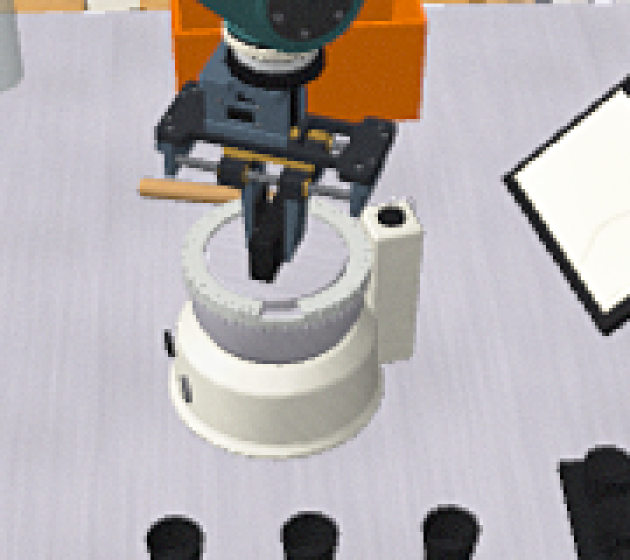

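```bash
python3 - <<'E'
from h import *
c=np.load("w6.npy",allow_pickle=True).item()
a=cv2.imread("pics/w6.png")[90:190,180:320]; cv2.imwrite("pics/w6z.png",cv2.resize(a,None,fx=5,fy=5,interpolation=3))
ax=np.array([.5107,.2168])
# right edge of tongue top
for p in [(218,117),(229,149),(226,148),(208,121),(264,112)]:
    for z in(.153,.160):
        X=onz(c,p,z)[:2]-ax; print(p,z,np.arctan2(X[1],X[0]),np.hypot(*X))
for yaw in(1.1988,1.52):
  for b in(-.01,.01):
    u=np.array([np.cos(yaw),np.sin(yaw)]);v=np.array([-u[1],u[0]]); X=ax+.0705*u+b*v; print(yaw,b,proj(c,[*X,.146]))
E
```

```text
(218, 117) 0.153 1.6345630266798852 0.07977732525781478
(218, 117) 0.16 1.6203200911851343 0.07907219585376332
(229, 149) 0.153 1.6717814077040467 0.062409352482941265
(229, 149) 0.16 1.6522828059241839 0.06234752676987902
(226, 148) 0.153 1.69052839444492 0.0636276323684388
(226, 148) 0.16 1.6706826597332674 0.0634953392247565
(208, 121) 0.153 1.7066308979051343 0.08039560074185068
(208, 121) 0.16 1.6903219924784973 0.07958133418675192
(264, 112) 0.153 1.3210096626595673 0.07551444571319273
(264, 112) 0.16 1.3167077381798817 0.07519880122363404
1.1988 -0.01 [299.4126 121.0005]
1.1988 0.01 [263.2965 120.8818]
1.52 -0.01 [258.3081 121.7027]
1.52 0.01 [224.5073 133.2711]
```

View pics/w6z.png

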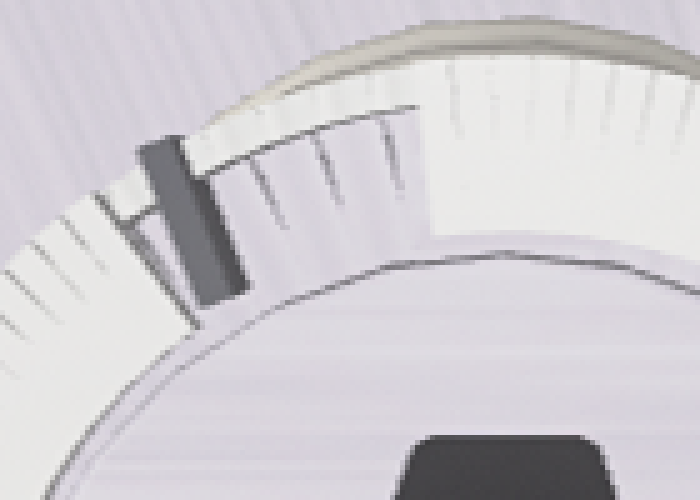

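The tongue's near face is at about yaw 1.66, so I expect contact near tool yaw 1.50, about 17° further on. I go 11° at speed and then creep.

>>> arm_command([
  {"fingers":255,"offset":[0,0,0],"turn":[0,0,-3]},
  {"fingers":255,"offset":[0,0,0],"turn":[0,0,-3]},
  {"fingers":255,"offset":[0,0,0],"turn":[0,0,-3]},
  {"fingers":255,"offset":[0,0,0],"turn":[0,0,-2]},
  {"fingers":255,"offset":[0,0,0],"turn":[0,0,-1]},
])

```text
time_s: 10.1
tool_pos: [0.5103, 0.2168, 0.1601]
ee_rot: [-0.0, 0.763, 0.646, 0.0]
ft_force: [0.0, -0.5, 3.0]
width: 0.0216
```

```bash
python3 st.py
```

```text
10.1 [0.5103 0.2168 0.1601] [ 0.0263 -0.4873  3.0159] [-0.0424  0.0114 -0.1861] w 0.0216 yaw 1.4046947804195775 q6 0.525713330932593
```

>>> arm_command([
  {"fingers":255,"offset":[0,0,0],"turn":[0,0,-0.7]},
  {"fingers":255,"offset":[0,0,0],"turn":[0,0,-0.7]},
])

```text
time_s: 10.3
tool_pos: [0.5103, 0.2168, 0.1601]
ee_rot: [0.0, 0.755, 0.656, 0.0]
ft_force: [-0.3, -0.7, 3.0]
width: 0.0218
```

```bash
python3 st.py
```

```text
10.3 [0.5103 0.2168 0.1601] [-0.3065 -0.7487  2.9685] [-0.0026  0.0392 -0.2827] w 0.0218 yaw 1.429715633410718 q6 0.5007773048343016
```

>>> arm_command([
  {"fingers":255,"offset":[0,0,0],"turn":[0,0,-0.5]},
])

```text
time_s: 10.4
tool_pos: [0.5103, 0.2168, 0.1601]
ee_rot: [0.0, 0.752, 0.659, 0.0]
ft_force: [0.5, 1.0, 4.6]
width: 0.0219
```

```bash
python3 st.py
```

```text
10.4 [0.5103 0.2168 0.1601] [0.4826 1.0249 4.6097] [-0.0134  0.0538 -0.2677] w 0.0219 yaw 1.4389027853022522 q6 0.49156658254952457
```

>>> arm_command([
  {"fingers":255,"offset":[0,0,0],"turn":[0,0,-0.5]},
])

```text
time_s: 10.5
tool_pos: [0.5103, 0.2168, 0.1601]
ee_rot: [0.0, 0.749, 0.662, 0.0]
ft_force: [-0.2, -0.4, 4.7]
width: 0.0217
```

```bash
python3 st.py
```

```text
10.5 [0.5103 0.2168 0.1601] [-0.2447 -0.4042  4.7351] [-0.0014 -0.0451 -0.2979] w 0.0217 yaw 1.4477966163000864 q6 0.48270874795091495
```

```bash
python3 - <<'E'
from h import *
c=robot.calibration("wrist");im=robot.camera("wrist"); np.save("w7.npy",c,allow_pickle=True)
cv2.imwrite("pics/w7z.png",cv2.resize(im[90:190,180:320,::-1],None,fx=5,fy=5,interpolation=3))
E
```

```text
(no output)
```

View pics/w7z.png

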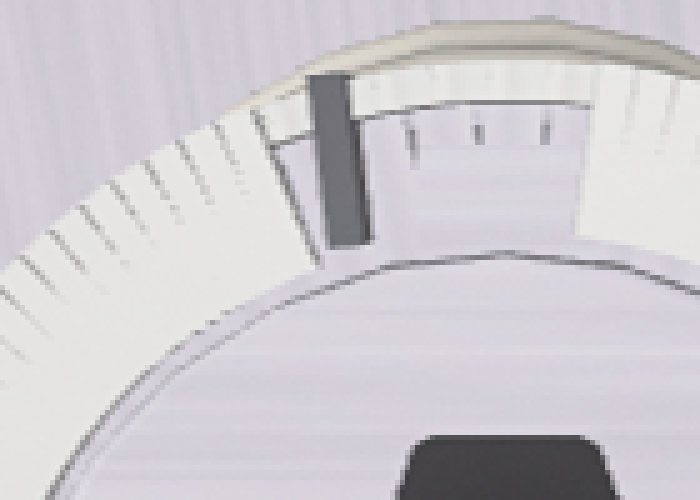

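The crop shows the lug in the slot with its leading edge near x = 405 and the tongue face near x = 370, so roughly 4–5 mm of gap remains. I keep creeping.

>>> arm_command([
  {"fingers":255,"offset":[0,0,0],"turn":[0,0,-0.6]},
  {"fingers":255,"offset":[0,0,0],"turn":[0,0,-0.6]},
])

```text
time_s: 10.75
tool_pos: [0.5103, 0.2169, 0.1601]
ee_rot: [0.0, 0.742, 0.67, 0.0]
ft_force: [-0.2, -0.4, 5.3]
width: 0.0214
```

```bash
python3 st.py
```

```text
10.75 [0.5103 0.2169 0.1601] [-0.1734 -0.4298  5.3189] [ 0.005  -0.0162 -0.2296] w 0.0214 yaw 1.4687794209324518 q6 0.4617662889155439
```

>>> arm_command([
  {"fingers":255,"offset":[0,0,0],"turn":[0,0,-0.6]},
])

```text
time_s: 10.85
tool_pos: [0.5103, 0.2169, 0.1601]
ee_rot: [0.0, 0.739, 0.674, 0.0]
ft_force: [-0.0, -0.4, 5.5]
width: 0.022
```

```bash
python3 st.py
```

```text
10.85 [0.5103 0.2169 0.1601] [-0.0126 -0.3564  5.4806] [ 0.0175  0.0039 -0.3264] w 0.022 yaw 1.47927267629051 q6 0.451247572854565
```

>>> arm_command([
  {"fingers":255,"offset":[0,0,0],"turn":[0,0,-0.5]},
])

```text
time_s: 10.95
tool_pos: [0.5103, 0.2169, 0.1601]
ee_rot: [0.0, 0.736, 0.677, 0.0]
ft_force: [-0.2, 0.1, 4.9]
width: 0.0221
```

```bash
python3 st.py
```

```text
10.95 [0.5103 0.2169 0.1601] [-0.1994  0.1045  4.8914] [-0.0001  0.0384 -0.3225] w 0.0221 yaw 1.4879848982712507 q6 0.44252884331744263
```

>>> arm_command([
  {"fingers":255,"offset":[0,0,0],"turn":[0,0,-0.4]},
])

```text
time_s: 11.05
tool_pos: [0.5103, 0.2168, 0.1601]
ee_rot: [0.0, 0.733, 0.68, 0.0]
ft_force: [0.6, -0.6, 4.3]
width: 0.022
```

```bash
python3 st.py
```

```text
11.05 [0.5103 0.2168 0.1601] [ 0.6325 -0.5788  4.3257] [ 0.0224 -0.0186 -0.2396] w 0.022 yaw 1.4948658632251173 q6 0.43565367828252355
```

>>> arm_command([
  {"fingers":255,"offset":[0,0,0],"turn":[0,0,-0.4]},
])

```text
time_s: 11.15
tool_pos: [0.5103, 0.2168, 0.1601]
ee_rot: [0.0, 0.731, 0.682, 0.0]
ft_force: [0.5, 0.4, 5.3]
width: 0.0222
```

```bash
python3 st.py
```

```text
11.15 [0.5103 0.2168 0.1601] [0.4553 0.4057 5.2833] [ 0.0243  0.0179 -0.3035] w 0.0222 yaw 1.5018046479845446 q6 0.42868502425791305
```

```bash
python3 - <<'E'
from h import *
c=robot.calibration("wrist");im=robot.camera("wrist"); np.save("w8.npy",c,allow_pickle=True)
cv2.imwrite("pics/w8z.png",cv2.resize(im[90:190,180:320,::-1],None,fx=5,fy=5,interpolation=3))
E
```

```text
(no output)
```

View pics/w8z.png

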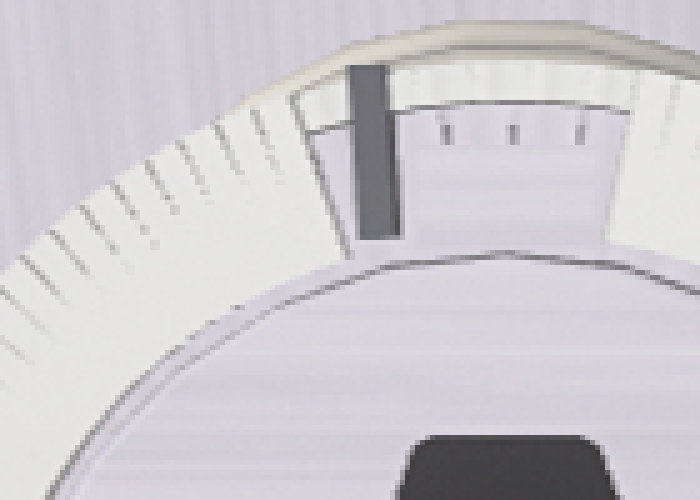

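The lug edge at x ≈ 405 is now nearly at the tongue face at x ≈ 401. I take small steps from here.

>>> arm_command([
  {"fingers":255,"offset":[0,0,0],"turn":[0,0,-0.4]},
])

```text
time_s: 11.3
tool_pos: [0.5103, 0.2168, 0.1601]
ee_rot: [0.0, 0.729, 0.685, 0.0]
ft_force: [-0.2, 0.3, 5.8]
width: 0.0219
```

```bash
python3 st.py
```

```text
11.3 [0.5103 0.2168 0.1601] [-0.2466  0.3011  5.8205] [ 0.0284 -0.032  -0.2706] w 0.0219 yaw 1.5085952826666675 q6 0.4218886317818374
```

>>> arm_command([
  {"fingers":255,"offset":[0,0,0],"turn":[0,0,-0.4]},
])

```text
time_s: 11.4
tool_pos: [0.5103, 0.2169, 0.1601]
ee_rot: [0.0, 0.726, 0.687, 0.0]
ft_force: [0.0, 0.7, 4.2]
width: 0.0214
```

```bash
python3 st.py
```

```text
11.4 [0.5103 0.2169 0.1601] [0.0362 0.7149 4.227 ] [ 0.0348 -0.0101 -0.3187] w 0.0214 yaw 1.5157300763766446 q6 0.41477516770297285
```

>>> arm_command([
  {"fingers":255,"offset":[0,0,0],"turn":[0,0,-0.4]},
])

```text
time_s: 11.5
tool_pos: [0.5103, 0.2169, 0.1601]
ee_rot: [0.0, 0.724, 0.69, 0.0]
ft_force: [0.7, -0.4, 5.9]
width: 0.0218
```

```bash
python3 st.py
```

```text
11.5 [0.5103 0.2169 0.1601] [ 0.679  -0.3505  5.926 ] [ 0.0077 -0.0183 -0.3027] w 0.0218 yaw 1.5227804917687444 q6 0.4077852798573977
```

>>> arm_command([
  {"fingers":255,"offset":[0,0,0],"turn":[0,0,-0.4]},
])

```text
time_s: 11.6
tool_pos: [0.5103, 0.2169, 0.1601]
ee_rot: [0.0, 0.721, 0.692, 0.0]
ft_force: [0.5, 0.6, 5.3]
width: 0.0216
```

```bash
python3 st.py
```

```text
11.6 [0.5103 0.2169 0.1601] [0.4621 0.5942 5.3048] [ 0.046   0.0415 -0.2748] w 0.0216 yaw 1.5297491571466235 q6 0.400788574294179
```

>>> arm_command([
  {"fingers":255,"offset":[0,0,0],"turn":[0,0,-0.4]},
])

```text
time_s: 11.7
tool_pos: [0.5103, 0.2169, 0.1601]
ee_rot: [0.0, 0.719, 0.695, 0.0]
ft_force: [0.1, 0.6, 5.6]
width: 0.0218
```

```bash
python3 st.py;  python3 - <<'E'
from h import *
im=robot.camera("wrist")
cv2.imwrite("pics/w9z.png",cv2.resize(im[90:190,180:320,::-1],None,fx=5,fy=5,interpolation=3))
E
```

```text
11.7 [0.5103 0.2169 0.1601] [0.0762 0.5841 5.6205] [ 0.0446 -0.0673 -0.3652] w 0.0218 yaw 1.5367385267986495 q6 0.3938080069650321
```

View pics/w9z.png

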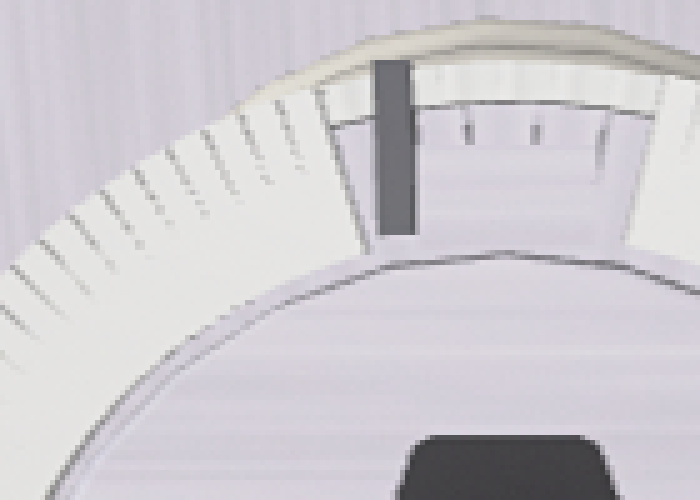

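By the tick marks the lug edge is at x ≈ 430–437 and the tongue face at x ≈ 415, so about 2–3 mm remains. The moment is still at friction level, about −0.3 N m. I continue.

>>> arm_command([
  {"fingers":255,"offset":[0,0,0],"turn":[0,0,-0.5]},
])

```text
time_s: 11.85
tool_pos: [0.5104, 0.2168, 0.1601]
ee_rot: [0.0, 0.716, 0.698, 0.0]
ft_force: [1.1, 0.6, 4.6]
width: 0.0217
```

```bash
python3 st.py
```

```text
11.85 [0.5104 0.2168 0.1601] [1.1055 0.635  4.6169] [ 0.0558 -0.2675 -0.387 ] w 0.0217 yaw 1.5452936273718594 q6 0.38517532722191267
```

>>> arm_command([
  {"fingers":255,"offset":[0,0,0],"turn":[0,0,-0.4]},
])

```text
time_s: 11.95
tool_pos: [0.5105, 0.2169, 0.1601]
ee_rot: [0.0, 0.713, 0.701, 0.0]
ft_force: [3.4, 0.4, 4.2]
width: 0.022
```

```bash
python3 st.py
```

```text
11.95 [0.5105 0.2169 0.1601] [3.4185 0.3743 4.183 ] [ 0.1367 -0.3616 -0.4043] w 0.022 yaw 1.5527118898069625 q6 0.37775645004330943
```

>>> arm_command([
  {"fingers":255,"offset":[0,0,0],"turn":[0,0,-0.2]},
])

```text
time_s: 12.05
tool_pos: [0.5105, 0.2169, 0.1601]
ee_rot: [0.0, 0.712, 0.702, 0.0]
ft_force: [4.1, 1.5, 3.6]
width: 0.0217
```

```bash
python3 st.py
```

```text
12.05 [0.5105 0.2169 0.1601] [4.0956 1.5173 3.6169] [ 0.0536 -0.485  -0.514 ] w 0.0217 yaw 1.5560391682513655 q6 0.3743991429628766
```

The stop is felt: Fx is +4 N in the direction expected, with the moment rising too. I ease off about 1°, still well inside the 0.05 rad window, and lift gently.

>>> arm_command([
  {"fingers":255,"offset":[0,0,0],"turn":[0,0,1]},
  {"fingers":255,"offset":[0,0,-1],"turn":[0,0,0]},
  {"fingers":255,"offset":[0,0,-1],"turn":[0,0,0]},
  {"fingers":255,"offset":[0,0,-1],"turn":[0,0,0]},
], force=40)

```text
time_s: 12.45
tool_pos: [0.5097, 0.2166, 0.1625]
ee_rot: [-0.0, 0.718, 0.696, -0.0]
ft_force: [3.6, 0.8, -6.1]
width: 0.0217
```

```bash
python3 st.py
```

```text
12.45 [0.5097 0.2166 0.1625] [ 3.6177  0.7635 -6.1119] [-0.1894 -0.7492 -0.1896] w 0.0217 yaw 1.538577498585906 q6 0.3920967670514305
```

>>> arm_command([
  {"fingers":255,"offset":[0,0,-1],"turn":[0,0,0]},
])

```text
time_s: 12.55
tool_pos: [0.5099, 0.2166, 0.1637]
ee_rot: [-0.0, 0.718, 0.696, -0.0]
ft_force: [2.2, -0.0, -5.8]
width: 0.022
```

```bash
python3 st.py
```

```text
12.55 [0.5099 0.2166 0.1637] [ 2.1756 -0.0149 -5.8258] [-0.1255 -0.6195 -0.1628] w 0.022 yaw 1.5384990486813042 q6 0.39206153694956664
```

Forces are falling, so the lugs are free. I keep lifting in small steps.

>>> arm_command([
  {"fingers":255,"offset":[0,0,-2],"turn":[0,0,0]},
  {"fingers":255,"offset":[0,0,-2],"turn":[0,0,0]},
])

```text
time_s: 12.75
tool_pos: [0.51, 0.2167, 0.168]
ee_rot: [-0.0, 0.718, 0.696, -0.0]
ft_force: [2.7, 0.4, -5.1]
width: 0.0222
```

```bash
python3 st.py
```

```text
12.75 [0.51   0.2167 0.168 ] [ 2.7442  0.3835 -5.1486] [-0.0782 -0.5507 -0.1645] w 0.0222 yaw 1.5384950612900026 q6 0.3920408809728046
```

>>> arm_command([
  {"fingers":255,"offset":[0,0,-3],"turn":[0,0,0.3]},
  {"fingers":255,"offset":[0,0,-3],"turn":[0,0,0]},
  {"fingers":255,"offset":[0,0,-3],"turn":[0,0,0]},
  {"fingers":255,"offset":[0,0,-5],"turn":[0,0,0]},
])

```text
time_s: 13.15
tool_pos: [0.5099, 0.2167, 0.182]
ee_rot: [-0.0, 0.72, 0.694, -0.0]
ft_force: [0.9, 0.7, -3.5]
width: 0.0216
```

```bash
python3 st.py
```

```text
13.15 [0.5099 0.2167 0.182 ] [ 0.9418  0.6652 -3.5144] [-0.0407 -0.0825 -0.0211] w 0.0216 yaw 1.5333164806514865 q6 0.3972167447041817
```

The lid is free, weighing about 3.5 N. I refine the tray centre from the stored top and side pictures.

```bash
python3 - <<'E'
from h import *
a=cv2.imread("pics/top0.png")[180:290,295:405]; cv2.imwrite("pics/trt.png",cv2.resize(a,None,fx=5,fy=5,interpolation=3))
a=cv2.imread("pics/side0.png")[255:370,220:355]; cv2.imwrite("pics/trs.png",cv2.resize(a,None,fx=5,fy=5,interpolation=3))
E
```

```text
(no output)
```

View pics/trt.png

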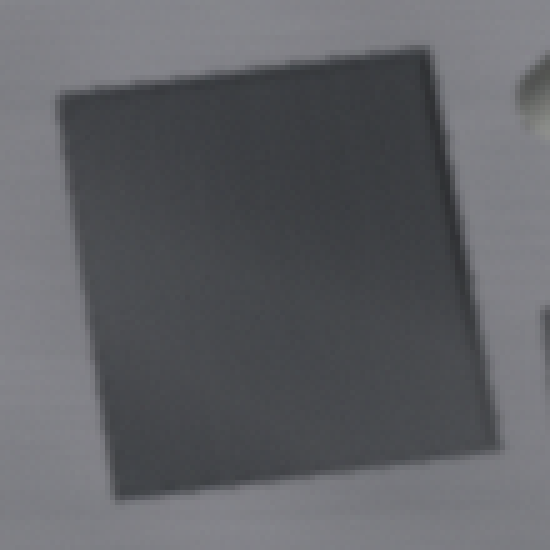

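View pics/trs.png

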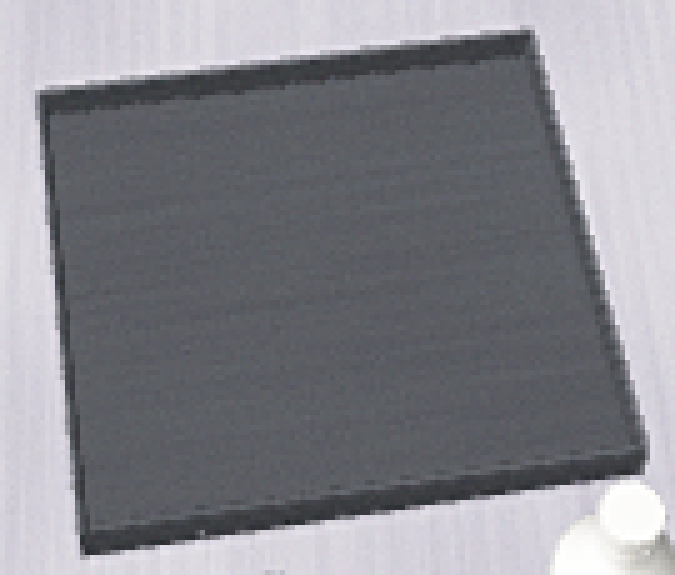

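```bash
python3 - <<'E'
from h import *
cs,ct=robot.calibration("side"),robot.calibration("top")
T=lambda x,y:[295+x/5-.4,180+y/5-.4]; S=lambda x,y:[220+x/5-.4,255+y/5-.4]
t=[(60,95),(430,48),(498,450),(116,498)]; s=[(533,32),(648,450),(85,533),(40,93)]
X=[]
for a,b in zip(t,s):
    x,e=tri(ct,T(*a),cs,S(*b)); X.append(x); print(x,e,onz(ct,T(*a),.025))
X=np.array(X); print(X.mean(0),np.mean([onz(ct,T(*a),.025) for a in t],0),np.linalg.norm(X-np.roll(X,-1,0),axis=1))
E
```

```text
[ 0.6263 -0.0902  0.0225] [np.float64(0.29831002210805424), np.float64(0.30263386614705856)] [ 0.6248 -0.0901  0.025 ]
[ 0.6526 -0.337   0.0242] [np.float64(0.16264752961623938), np.float64(0.19080883858791664)] [ 0.6519 -0.3369  0.025 ]
[ 0.3874 -0.3647  0.022 ] [np.float64(0.4807368997761252), np.float64(0.563368919867737)] [ 0.3858 -0.364   0.025 ]
[ 0.3603 -0.1178  0.022 ] [np.float64(0.12186949049197393), np.float64(0.12307484069791504)] [ 0.3598 -0.1175  0.025 ]
[ 0.5067 -0.2274  0.0227] [ 0.5056 -0.2271  0.025 ] [0.2482 0.2667 0.2484 0.2675]
```

The tray centre is (0.506, −0.227), with the rim measured at z ≈ 0.023 and sides of 0.248 and 0.267 m. I lift up, then carry across.

>>> arm_command([
  {"fingers":255,"offset":[0,0,-15],"turn":[0,0,0]},
  {"fingers":255,"offset":[0,0,-25],"turn":[0,0,0]},
  {"fingers":255,"offset":[0,0,-25],"turn":[0,0,0]},
  {"fingers":255,"offset":[-15,0,-20],"turn":[0,0,0]},
  {"fingers":255,"offset":[-30,1,0],"turn":[0,0,0]},
  {"fingers":255,"offset":[-35,1,0],"turn":[0,0,0]},
  {"fingers":255,"offset":[-35,1,0],"turn":[0,0,0]},
  {"fingers":255,"offset":[-35,1,0],"turn":[0,0,0]},
  {"fingers":255,"offset":[-35,1,0],"turn":[0,0,0]},
  {"fingers":255,"offset":[-35,1,0],"turn":[0,0,0]},
])

```text
time_s: 14.15
tool_pos: [0.5078, -0.0046, 0.2682]
ee_rot: [0.0, 0.72, 0.694, 0.0]
ft_force: [1.3, -0.4, -3.7]
width: 0.0221
```

>>> arm_command([
  {"fingers":255,"offset":[-35,1,0],"turn":[0,0,0]},
  {"fingers":255,"offset":[-35,1,0],"turn":[0,0,0]},
  {"fingers":255,"offset":[-35,1,0],"turn":[0,0,0]},
  {"fingers":255,"offset":[-35,1,0],"turn":[0,0,0]},
  {"fingers":255,"offset":[-35,1,0],"turn":[0,0,0]},
  {"fingers":255,"offset":[-30,1,0],"turn":[0,0,0]},
  {"fingers":255,"offset":[-18,1,0],"turn":[0,0,0]},
  {"fingers":255,"offset":[0,0,0],"turn":[0,0,0]},
])

```text
time_s: 14.95
tool_pos: [0.5066, -0.228, 0.2677]
ee_rot: [0.0, 0.721, 0.693, 0.0]
ft_force: [-0.4, -0.5, -4.9]
width: 0.0222
```

```bash
python3 st.py; python3 - <<'E'
from h import *
for n in("side","top"):
    im=robot.camera(n); cv2.imwrite(f"pics/{n}10.png",im[:,:,::-1])
E
```

```text
14.95 [ 0.5066 -0.228   0.2677] [-0.3927 -0.5154 -4.9008] [ 0.0282 -0.1002  0.0011] w 0.0222 yaw 1.5313585043851925 q6 -0.4253173509767484
```

View pics/side10.png

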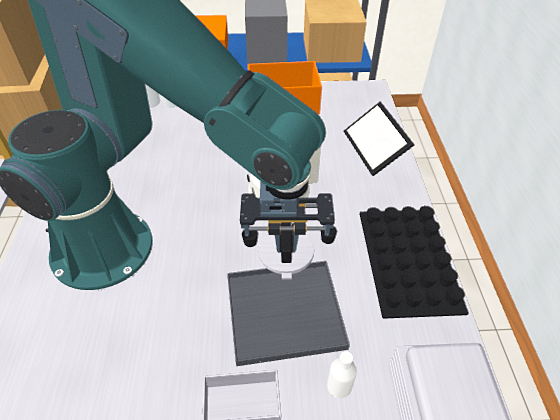

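The side view shows the lid held level, handle up, above the tray. I descend.

>>> arm_command([
  {"fingers":255,"offset":[0,0,15],"turn":[0,0,0]},
  {"fingers":255,"offset":[0,0,30],"turn":[0,0,0]},
  {"fingers":255,"offset":[0,0,30],"turn":[0,0,0]},
  {"fingers":255,"offset":[0,0,30],"turn":[0,0,0]},
  {"fingers":255,"offset":[0,0,30],"turn":[0,0,0]},
  {"fingers":255,"offset":[0,0,30],"turn":[0,0,0]},
  {"fingers":255,"offset":[0,0,25],"turn":[0,0,0]},
  {"fingers":255,"offset":[0,0,20],"turn":[0,0,0]},
  {"fingers":255,"offset":[0,0,12],"turn":[0,0,0]},
  {"fingers":255,"offset":[0,0,6],"turn":[0,0,0]},
  {"fingers":255,"offset":[0,0,0],"turn":[0,0,0]},
])

```text
time_s: 16.15
tool_pos: [0.5064, -0.2259, 0.0385]
ee_rot: [-0.0, 0.72, 0.694, -0.0]
ft_force: [0.1, -0.3, -3.4]
width: 0.0218
```

```bash
python3 st.py; python3 - <<'E'
from h import *
for n in("side","top"):
    im=robot.camera(n); cv2.imwrite(f"pics/{n}11.png",im[:,:,::-1])
E
```

```text
16.15 [ 0.5064 -0.2259  0.0385] [ 0.0513 -0.2923 -3.3576] [-0.0722 -0.1472  0.008 ] w 0.0218 yaw 1.5336898750765615 q6 -0.4246000356158739
```

View pics/side11.png

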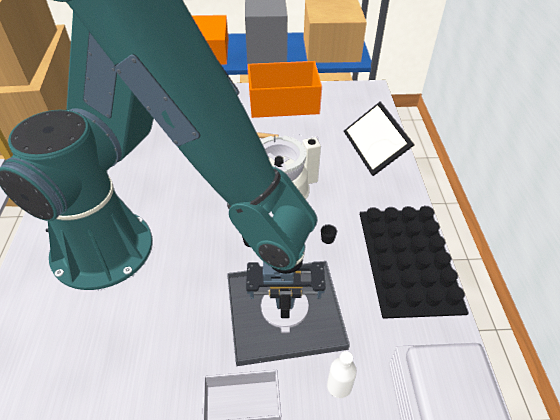

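The lid is centred over the tray at about (284,310). I lower the last 14 mm gently.

>>> arm_command([
  {"fingers":255,"offset":[0,0,5],"turn":[0,0,0]},
  {"fingers":255,"offset":[0,0,4],"turn":[0,0,0]},
  {"fingers":255,"offset":[0,0,2],"turn":[0,0,0]},
  {"fingers":255,"offset":[0,0,1],"turn":[0,0,0]},
  {"fingers":255,"offset":[0,0,1],"turn":[0,0,0]},
])

```text
time_s: 16.75
tool_pos: [0.5066, -0.2264, 0.0259]
ee_rot: [0.0, 0.72, 0.694, 0.0]
ft_force: [0.2, -0.9, -3.6]
width: 0.022
```

>>> arm_command([
  {"fingers":255,"offset":[0,0,0.7],"turn":[0,0,0]},
  {"fingers":255,"offset":[0,0,0.7],"turn":[0,0,0]},
  {"fingers":255,"offset":[0,0,0],"turn":[0,0,0]},
])

```text
time_s: 17.05
tool_pos: [0.5065, -0.2264, 0.0245]
ee_rot: [-0.0, 0.72, 0.694, -0.0]
ft_force: [-0.2, 0.1, -3.5]
width: 0.0218
```

>>> arm_command([
  {"fingers":255,"offset":[0,0,0.5],"turn":[0,0,0]},
  {"fingers":255,"offset":[0,0,0.5],"turn":[0,0,0]},
])

```text
time_s: 17.25
tool_pos: [0.5066, -0.2264, 0.0241]
ee_rot: [-0.0, 0.72, 0.694, -0.0]
ft_force: [-7.9, 4.7, 18.8]
width: 0.0218
```

```bash
python3 st.py
```

```text
17.25 [ 0.5066 -0.2264  0.0241] [-7.9023  4.6853 18.7568] [ 0.511   1.1189 -0.0448] w 0.0218 yaw 1.5332540779649235 q6 -0.4247375997336191
```

The lid is seated, with a net 22 N. I relieve 0.5 mm and then release.

>>> arm_command([
  {"fingers":255,"offset":[0,0,-0.4],"turn":[0,0,0]},
  {"fingers":255,"offset":[0,0,0],"turn":[0,0,0]},
])

```text
time_s: 17.45
tool_pos: [0.5067, -0.2264, 0.0241]
ee_rot: [0.0, 0.72, 0.694, 0.0]
ft_force: [-0.6, -0.5, 0.0]
width: 0.0214
```

```bash
python3 st.py
```

```text
17.45 [ 0.5067 -0.2264  0.0241] [-0.5992 -0.5009  0.0161] [0.0821 0.1174 0.0334] w 0.0214 yaw 1.5332612388968396 q6 -0.4247258921887706
```

>>> arm_command([
  {"fingers":110,"offset":[0,0,0],"turn":[0,0,0]},
  {"fingers":90,"offset":[0,0,0],"turn":[0,0,0]},
  {"fingers":90,"offset":[0,0,0],"turn":[0,0,0]},
  {"fingers":90,"offset":[0,0,0],"turn":[0,0,0]},
  {"fingers":90,"offset":[0,0,0],"turn":[0,0,0]},
])

```text
time_s: 17.95
tool_pos: [0.5066, -0.2264, 0.0239]
ee_rot: [0.0, 0.72, 0.694, 0.0]
ft_force: [0.8, -0.5, -0.1]
width: 0.0577
```

>>> arm_command([
  {"fingers":90,"offset":[0,0,-10],"turn":[0,0,0]},
  {"fingers":90,"offset":[0,0,-25],"turn":[0,0,0]},
  {"fingers":90,"offset":[0,0,-40],"turn":[0,0,0]},
  {"fingers":90,"offset":[0,0,-45],"turn":[0,0,0]},
  {"fingers":90,"offset":[0,0,-45],"turn":[0,0,0]},
  {"fingers":90,"offset":[0,0,-45],"turn":[0,0,0]},
  {"fingers":90,"offset":[-40,0,-20],"turn":[0,0,0]},
  {"fingers":90,"offset":[-40,0,0],"turn":[0,0,0]},
  {"fingers":90,"offset":[-40,0,0],"turn":[0,0,0]},
  {"fingers":90,"offset":[-30,0,0],"turn":[0,0,0]},
  {"fingers":90,"offset":[0,0,0],"turn":[0,0,0]},
])

```text
time_s: 19.05
tool_pos: [0.5005, -0.3792, 0.2547]
ee_rot: [0.001, 0.721, 0.693, -0.0]
ft_force: [-0.5, -0.8, 0.6]
width: 0.0591
```

```bash
python3 st.py; python3 - <<'E'
from h import *
for n in("side","top","wrist"):
    im=robot.camera(n); cv2.imwrite(f"pics/{n}12.png",im[:,:,::-1])
E
```

```text
19.05 [ 0.5005 -0.3792  0.2547] [-0.4564 -0.8015  0.5599] [-0.0248 -0.1449 -0.031 ] w 0.0591 yaw 1.5308052258515275 q6 -0.6451842013834206
```

View pics/side12.png

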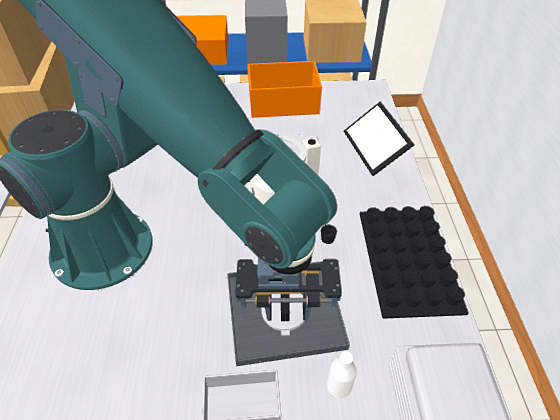

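View pics/wrist12.png

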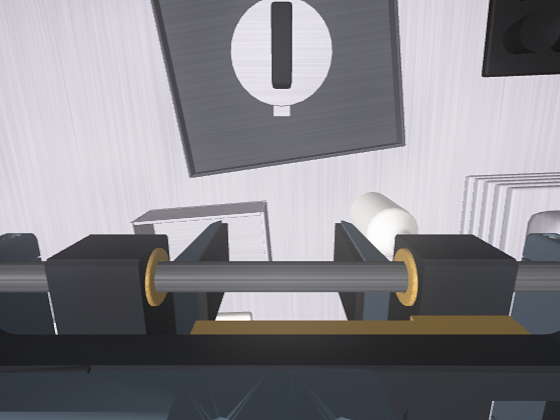

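View pics/top12.png

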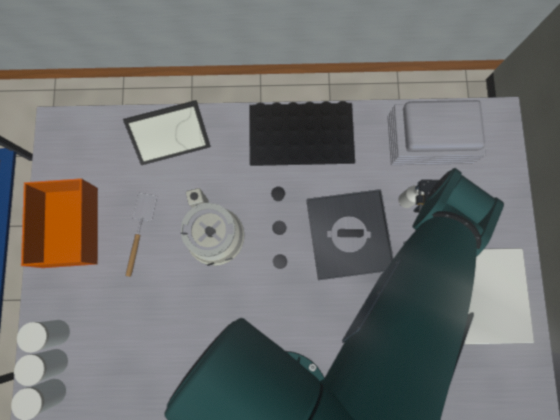

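The top view shows the lid flat in the middle of the tray at (350,234), and the cups and spatula where they were. Before signing off I check the numbers from the stored pictures.

```bash
python3 - <<'E'
from fit import *
W4=np.load("w4.npy",allow_pickle=True).item(); I4=cv2.imread("pics/w4.png"); b=blob(I4,(256,72))
r=least_squares(lambda p:hull(W4,but(p))-mfeat(b),[.612,.258,.16]); print("button after",r.x)
t=cv2.imread("pics/top12.png"); print("lid", [(q['xy'],round(q['p'],2)) for q in robot.find_in("top","lid_grip")[:2]])
print("bar mid in top -> ",onz(ct,(350,233.5),.058))
a=cv2.imread("pics/top0.png"); d=np.abs(a.astype(int)-t).max(2)
for n,(x0,x1,y0,y1) in dict(cups=(265,295,180,275),spat=(120,165,185,280),bottle=(398,412,184,210)).items(): print(n,(d[y0:y1,x0:x1]>40).sum())
for q in("cup0","bottle","spatula","pan"): print(q,[(x['xy'],round(x['p'],2)) for x in robot.find_in("top",q)[:3]])
E
```

```text
button after [0.6127 0.2586 0.1537]
lid [([349.2, 238.1], 0.84)]
bar mid in top ->  [ 0.501 -0.222  0.058]
cups 0
spat 0
bottle 0
cup0 [([277.4, 227.4], 0.71), ([278.1, 194.5], 0.66), ([280.1, 259.8], 0.52)]
bottle [([406.0, 197.2], 0.72)]
spatula []
pan []
```

```bash
python3 - <<'E'
from station import robot
print(robot.sign_off())
E
```

```text
the job is handed in; nothing more can be done
None
```

The bowl cutter is open and its lid sits flat, handle up, in the middle of the tray. I handed the job in after about 19 s of the 72 s allowed; no verdict came back.

- **Button:** I pressed it until the force jumped from about 4 N to 11 N with its top at z = 0.158. That matches its full 8 mm travel. I lifted off at once.
- **Turn:** I turned the lid anticlockwise about 1.33 rad until the stop was felt: a sideways force of about 4 N, and the turning moment rising from −0.3 to −0.5 N m. I then eased back about 1°.
- **Lift:** The forces were 6 N or less. A lug seemed to rub lightly on the tongue until the lid was clear.
- **Placing:** At touchdown the tray pushed back with about 22 N net (limit 60 N). I relieved that to about 0 before opening the fingers.

**Last checks**
- In the top view the lid lies within about 7 mm of the measured tray centre.
- The cups, spatula and visible part of the bottle are unchanged from the first picture. The pan looked in place in the side view.
- The gripper ended clear of everything at z ≈ 0.25.

**What failed or disagreed**
- A camera fit of the button's height read 4–5 mm low before and after pressing, showing only about 6 mm of travel. I relied on the hard stop felt at z = 0.158 instead.
- I expected the stop from the pictures at tool yaw 1.50–1.52; it was felt at about 1.54.
- In the last top view the networks did not report the spatula or the pan. The arm probably hid the pan.

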